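# Find the loaded sample case by feel and seat it on the carrier board

### The job

Three sealed sample cases look alike, but only one has a stone core in it; the other two hold just foam. Lift them to feel which is the heavy one and lower that one gently onto the carrier board, with both holes of its base plate over the two pins, until it rests flush, then let go; either way round will do. Leave the other two cases standing upright on the table clear of the board, and do not disturb the other things on the bench.

Things in the scene. Friction and masses are not known exactly. Their poses are not given: they have to be found in the camera images.
- case_a: sealed grey sample case: aluminium base plate 156 (x) x 76 (y) x 6 mm with two 11 mm through holes at x = -66 and +66 mm, y = 0; box 104 x 72 mm up to 64 mm high; on its lid a solid grip bar 70 (x) x 16 (y) mm from 64 to 90 mm high, to be pinched from above across y. Origin: centre of the plate's underside, z up. Any one of the three cases weighs 480 to 680 g, the other two 185 to 235 g each
- case_b: outwardly identical to case_a: same sizes, origin and axes. The letters say nothing of the contents, which can shift about 1 mm inside
- case_c: outwardly identical to case_a and case_b: same sizes, origin and axes. The letters say nothing of the contents
- board: plywood carrier board fixed to the table, 210 (x) x 100 (y) x 12 mm, with two upright steel pins on its x axis at x = -66 and +66 mm. Pins 8 mm thick, 24 mm tall above the board, tapering to 3 mm over the top 6 mm. Origin: centre of the board's underside, z up; its upper face is at z = 12 mm
- pin_0 (a point): tip of the pin at the board's -x end, 36 mm above the table
- pin_1 (a point): tip of the pin at the board's +x end, 36 mm above the table
- bottle: bystander: white plastic bottle, 56 mm across, 130 mm tall; origin at the centre of its underside
- carton: bystander: cardboard box 90 x 140 x 60 mm; origin at the centre of its underside
- brush: bystander: hand brush lying on the table; origin on its underside near the middle
- tub: bystander: open white plastic tub, 80 mm across, 60 mm tall; origin at the centre of its underside
There are look-alikes about, which are no part of the job. Leave any blue, red or turquoise look-alike of the case_b alone.

How it is judged (in metres and radians):
At the end, for the whole second after the job is handed in: The heavy case bears on the board by its own weight (over 3.6 N), centred within 4 mm and aligned within 0.04 rad either way round, underside within 2.5 mm of the board; the other two stand upright on the table, centres over 80 mm from the board's; all at rest (((horizontal distance between case_a and board below 0.004 m and angle between the x axis of case_a and the x axis of board, either way round below 0.04 rad and z of case_a in the frame of board below 0.0145 m and angle between case_a's own z axis and vertical below 0.03 rad and contact force between case_a and board above 3.6 N and height (world z) of each of case_b, case_c below 0.004 m and angle between each of case_b, case_c's own z axis and vertical below 0.05 rad and horizontal distance between each of case_b, case_c and board above 0.08 m) or (horizontal distance between case_b and board below 0.004 m and angle between the x axis of case_b and the x axis of board, either way round below 0.04 rad and z of case_b in the frame of board below 0.0145 m and angle between case_b's own z axis and vertical below 0.03 rad and contact force between case_b and board above 3.6 N and height (world z) of each of case_a, case_c below 0.004 m and angle between each of case_a, case_c's own z axis and vertical below 0.05 rad and horizontal distance between each of case_a, case_c and board above 0.08 m) or (horizontal distance between case_c and board below 0.004 m and angle between the x axis of case_c and the x axis of board, either way round below 0.04 rad and z of case_c in the frame of board below 0.0145 m and angle between case_c's own z axis and vertical below 0.03 rad and contact force between case_c and board above 3.6 N and height (world z) of each of case_a, case_b below 0.004 m and angle between each of case_a, case_b's own z axis and vertical below 0.05 rad and horizontal distance between each of case_a, case_b and board above 0.08 m)) and linear speed of each of case_a, case_b, case_c below 0.01 m/s); the robot touches nothing.
It fails at once if a case is dropped or rammed on the board (over 60 N) (contact force between any of case_a, case_b, case_c and board above 60 N).
It fails at once if a case is tipped over (angle between any of case_a, case_b, case_c's own z axis and vertical above 0.6 rad).
It fails at once if a bystander is shifted by more than 30 mm (distance of any of bottle, carton, brush, tub from where it was at the start of the episode above 0.03 m).
It also fails if it takes over 61 s, if anything falls off the work surface, if the arm or the gripper's body presses on something with over 40 N, if the wrist force passes 120 N, or if a joint passes its speed limit or range.

### The arm

A 6-joint arm with a two-finger parallel gripper is mounted at the origin on the work surface. World frame = base frame: x ahead of the robot, y to its left, z up, the work surface at z = 0. Lengths are in mm, angles in degrees, forces in N, time in s.
With the tool pointing down it reaches from about 350 to 850 mm from the base axis. Payload 8.1 kg.
Tool frame: the origin (TCP) lies midway between the tips of the shut fingers; the grasp point (between the pads) lies 19 mm behind it; z points along the fingers, y is the line along which they close (so a half turn about z gives the same grasp; the last joint's range is limited). The gripper opens to 85 mm and grips with 20 to 120 N. Pads are 22 mm wide; open, the fingers measure 114 mm over their backs; the gripper's body (76 mm by 85 mm) begins 54 mm behind the grasp point. The pads swing forward as they close: fully open they stand 13 mm farther back than shut.
Start: joints at [-71.184, 7.471, 85.268, -0, 87.261, -4.893], TCP at [241.275, -549.356, 204.892] pointing down, gripper open.
Joint ranges: [-169.43, 169.43], [-51.17, 129.36], [1.28, 143.12], [-76.62, 256.62], [0, 156.53], [-152.29, 152.29]. Speed limits (degrees/s): [136.94, 136.94, 159.86, 180, 180, 180].

### API

Orientations are given as [roll, pitch, yaw] about the fixed x, y, z axes, in that order (R = Rz(yaw) Ry(pitch) Rx(roll)).
In Python, from bench import sensors, optics, r gives the robot as it stands.
- The arm moves only by the tool apply_moves, never from a script. Its argument "targets" is a list of rows, each a list of 7 numbers: the shift along the tool's x, y, z in mm, then the turn, a rotation vector about the tool's x, y, z in rad, then the closure, from 0 (fully open) to 1 (shut). In form: [[x, y, z, wx, wy, wz, claw], ...]. A call has 1 to 20 rows; each row shifts and turns the commanded pose from where the row before left it, along the tool's axes as they then stand; what a row does not reach is not made up. A row lasts 1/8 s, in which the tool goes at most 62.5 mm and 10.7 degrees, less where a joint would pass 70% of its speed; a pose out of reach is approached as far as the arm can. A call is refused whole if a number of a shift passes 62.5 or a number of a turn 0.188, either way. A call with a gripper value outside its range is refused whole. The fingers move at their own pace and stop on an object; "force" is the grip in N (left out, the last holds). Time passes only in rows, so rows that do not move let the fingers close. It gives the time, the measured TCP pose, the force, the opening and the grip force at its end, in the units of the state.
- sensors.sense(): the state, without advancing time (a new reading comes with each control period).
- optics.snapshot(name): name is "scene" or "top" or "wrist"; returns the picture (420x560x3 uint8, red, green, blue); there is no depth.
- optics.get_calibration(name): a dict with "camera_matrix" (3x3 intrinsics, pixels), "pose" (4x4, takes a point from camera to world coordinates). Camera axes: x right, y down, z forward; pixel columns grow to the right and rows downward; lengths in mm; the calibration is good to about 2 mm. The wrist camera is an equidistant fisheye: a pixel r from the principal point sees the ray r / f radians off the axis. A picture is of the moment at which its call begins: read the wrist's pose just before it. get_calibration takes no time and is no camera call; for the wrist camera it gives the pose at the moment of the call.
- r.hand_in(): hands the job in; it is judged then, once.
The state is a dict: "time": time; "joint_pos": joint angles; "qd": joint speeds; "joint_efforts": joint torques, N m; "tool_pos": TCP position; "tcp_rot": TCP orientation; "ft_force": force on the tool from outside, world axes, zero at the start; "wrist_torque": the same for the moment, N m; "finger_gap": finger opening in mm; "grip_force": force on a finger pad.
Only numpy, scipy, OpenCV 4.12 (cv2) and the standard library are available. Lean on these libraries where they do the work, as an engineer would, in place of code of your own. Each camera call takes 0.05 s, during which the arm holds its last target. There are 200 camera calls.

## Working session

There is one attempt and no reset: what is moved stays moved. The work goes in short steps, Python scripts to look and compute and a tool call to move; the robot and the scene stay as the last step left them, time stands still between calls to the robot, and variables do not carry over. Pictures are saved under pics/ and viewed, at most 10 in all, crops included, and the job is handed in when it is done.

Besides the shell and the picture viewer there is one more tool, called after "Request:" as name(argument=value, ...), one argument or row to a line, values as JSON. apply_moves: Moves the arm, as the interface text tells. Its arguments: {"type":"object","properties":{"targets":{"type":"array"},"force":{"type":"number"}},"required":["targets"]}

```bash
mkdir -p pics
python3 - <<'E'
from bench import sensors, optics, r
import cv2,json
for n in("top","scene"):
    im=optics.snapshot(n); cv2.imwrite(f"pics/{n}0.png",im[:,:,::-1])
    c=optics.get_calibration(n); print(n,c["camera_matrix"],c["pose"])
print(sensors.sense())
E
```

```text
top [[454.84546632   0.         280.61637731]
 [  0.         454.84546632 193.5705351 ]
 [  0.           0.           1.        ]] [[-2.89954627e-02 -9.95867264e-01  8.60677411e-02  3.42233132e+02]
 [-9.99560141e-01  2.94237002e-02  3.71092660e-03 -2.21949341e+01]
 [-6.22802174e-03 -8.59222834e-02 -9.96282376e-01  1.55267223e+03]
 [ 0.00000000e+00  0.00000000e+00  0.00000000e+00  1.00000000e+00]]
scene [[384.33159765   0.         285.5629377 ]
 [  0.         384.33159765 210.10527903]
 [  0.           0.           1.        ]] [[-4.71478384e-02  7.62062034e-01 -6.45785210e-01  1.14500743e+03]
 [ 9.98667764e-01  4.95345277e-02 -1.44578155e-02  2.23620914e+01]
 [ 2.09709131e-02 -6.45606526e-01 -7.63382233e-01  8.33493203e+02]
 [ 0.00000000e+00  0.00000000e+00  0.00000000e+00  1.00000000e+00]]
{'time': 0.1, 'joint_pos': array([-7.11828626e+01,  7.51066843e+00,  8.53244282e+01,  8.34794495e-06,
        8.72632759e+01, -4.89328235e+00]), 'qd': array([-0.05987482, -0.12262144, -0.0929697 , -0.02393333,  0.1280999 ,
       -0.0069758 ]), 'joint_efforts': array([ 2.15742439e-03, -5.70954001e+01, -5.01940835e+01, -1.08471472e-04,
        8.21398658e-03,  6.24786503e-05]), 'tool_pos': array([ 241.10568961, -548.81369749,  203.93725568]), 'tcp_rot': array([-1.79901987e+02, -8.39949044e-03,  2.37104122e+01]), 'ft_force': array([ 0.39607553, -0.14452694, -0.2706381 ]), 'wrist_torque': array([0.05340486, 0.02330564, 0.00105743]), 'grip_force': 0.0, 'finger_gap': 85.43795553494108}
```

View pics/top0.png

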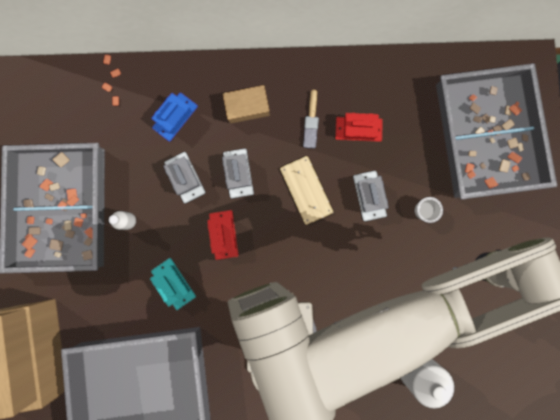

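View pics/scene0.png

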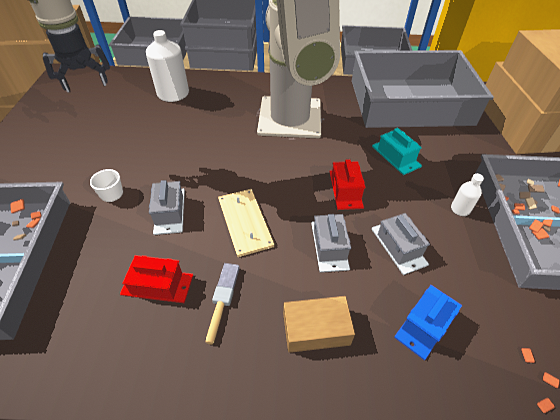

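The top view shows the candidates. The grey cases are at (184,177), (238,173) and (371,195). The look-alikes are blue (174,116), red (360,127) and (223,235), and turquoise (173,284), all to be left alone. The board is at (306,190). I'm choosing the three grey ones and checking them in a close crop.

```bash
cat > h.py <<'E'
import numpy as np, cv2
def ray(cal,u,v,fish=False):
    K=np.array(cal["camera_matrix"]);T=np.array(cal["pose"])
    x=(u-K[0,2])/K[0,0];y=(v-K[1,2])/K[1,1]
    if fish:
        t=np.hypot(x,y); s=np.sinc(t/np.pi); d=np.array([x*s,y*s,np.cos(t)])
    else: d=np.array([x,y,1.])
    return T[:3,3],T[:3,:3]@d
def onplane(cal,u,v,z,fish=False):
    o,d=ray(cal,u,v,fish); return o+d*(z-o[2])/d[2]
E
python3 - <<'E'
from bench import optics
from h import *
im=cv2.imread("pics/top0.png"); c=optics.get_calibration("top")
cv2.imwrite("pics/crop0.png",cv2.resize(im[140:235,155:400],(784,304),interpolation=cv2.INTER_CUBIC))
hsv=cv2.cvtColor(im,cv2.COLOR_BGR2HSV)
def rep(name,m,z,lo):
    n,l,s,ce=cv2.connectedComponentsWithStats(m.astype(np.uint8))
    for i in range(1,n):
        u,v=ce[i]
        if s[i,4]>=lo and 150<u<420 and 90<v<240:
            P=np.argwhere(l==i)[:,::-1]
            W=np.array([onplane(c,a,b,z)[:2] for a,b in P]).astype(np.float32)
            w=cv2.minAreaRect(W); ev,V=np.linalg.eigh(np.cov(W.T)); a=np.degrees(np.arctan2(V[1,1],V[0,1]))%180
            print(name,np.round([u,v]),s[i,4],"rect",np.round(w[0],1),np.round(w[1],1),"mean",W.mean(0).round(1),"ang",a.round(1))
S,V=hsv[...,1],hsv[...,2]
rep("plate",(V>165)&(S<60),6,15)
rep("board",(V>140)&(S>50)&(S<140)&(hsv[...,0]>12)&(hsv[...,0]<30),12,300)
rep("grey",(V>75)&(S<60),30,200)
E
```

```text
plate [311. 129.] 210 rect [ 690.6 -124.5] [ 37.3 102.7] mean [ 695.  -127.7] ang 174.8
plate [236. 153.] 102 rect [622.4 136.5] [21.4 76. ] mean [622.  133.7] ang 95.4
plate [182. 156.] 51 rect [617.1 319.8] [38.5 20. ] mean [615.9 318.9] ang 92.7
plate [170. 161.] 18 rect [600.1 359.2] [ 6.3 27.5] mean [599.8 359.9] ang 117.3
plate [366. 176.] 129 rect [ 527.9 -308.4] [24.9 74.5] mean [ 528.  -310.6] ang 100.3
plate [192. 194.] 181 rect [484.  284.9] [27.8 76.1] mean [483.7 285.1] ang 114.6
plate [241. 191.] 184 rect [487.6 119.4] [28.5 76.9] mean [487.5 119.3] ang 98.6
plate [374. 214.] 196 rect [ 397.8 -330.3] [30.1 77.8] mean [ 397.5 -330.1] ang 99.9
board [246. 102.] 1111 rect [796.1  95.3] [ 94.4 145. ] mean [795.8  94.9] ang 100.4
board [306. 190.] 1928 rect [ 485.8 -104.1] [215.  105.5] mean [ 486.5 -104.2] ang 23.1
grey [311. 132.] 467 rect [ 680.8 -125.8] [ 50.8 112.6] mean [ 681.2 -124.7] ang 172.8
grey [238. 173.] 1304 rect [548.1 127.6] [167.4  92.3] mean [548.1 126.9] ang 8.4
grey [184. 177.] 1347 rect [537.8 310.2] [166.9  95.9] mean [538.5 308.7] ang 25.4
grey [371. 195.] 1390 rect [ 459.8 -321.4] [166.4 100.7] mean [ 459.1 -319.6] ang 9.6
```

View pics/crop0.png

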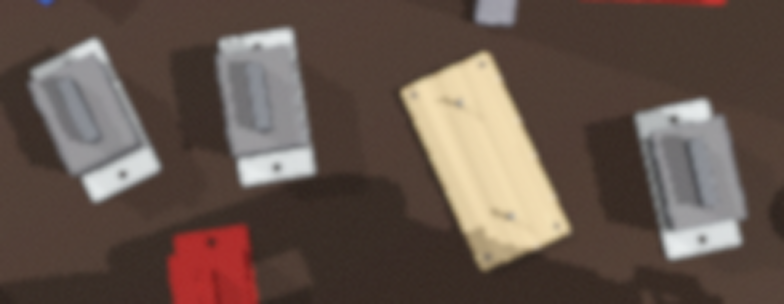

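The crop shows three grey cases with bright bare plate ends. The board, with its two pins, sits between the second and third. Next I move over the right-hand case, at about (462,-319) with its axis at 9.8°.

Request:
apply_moves(
  targets=[
    [37,-15.2,0,0,0,0,0],
    [37,-15.2,0,0,0,0,0],
    [37,-15.2,0,0,0,0,0],
    [37,-15.2,0,0,0,0,0],
    [37,-15.2,0,0,0,0,0],
    [37,-15.2,0,0,0,0,0],
    [37,-15.2,0,0,0,0,0],
    [37,-15.2,0,0,0,0,0],
    [0,0,0,0,0,0.122,0],
    [0,0,0,0,0,0.122,0],
    [0,0,0,0,0,0,0],
    [0,0,0,0,0,0,0],
  ],
  force=60,
)

```text
time: 1.6
tool_pos: [463.2, -319.0, 204.6]
tcp_rot: [-180.0, 0.0, 9.9]
ft_force: [-0.6, -0.3, -0.3]
finger_gap: 85.2
grip_force: 0.0
```

Run:
```python
from bench import sensors, optics
import cv2
s=sensors.sense(); c=optics.get_calibration("wrist"); im=optics.snapshot("wrist")
cv2.imwrite("pics/w1.png",im[:,:,::-1]); print(s["time"],s["tool_pos"],s["tcp_rot"],s["ft_force"]);print(c)
```

```text
1.6 [ 463.19190057 -318.99310176  204.61435147] [-1.79977264e+02  1.81197643e-02  9.87137008e+00] [-0.59626706 -0.26752224 -0.32092393]
{'camera_matrix': array([[325.1922621 ,   0.        , 278.72061317],
       [  0.        , 325.1922621 , 203.19426888],
       [  0.        ,   0.        ,   1.        ]]), 'pose': array([[ 1.70530476e-01, -9.37168378e-01, -3.04359636e-01,
         5.40927636e+02],
       [-9.85350907e-01, -1.62729320e-01, -5.10172333e-02,
        -3.06648774e+02],
       [-1.71649882e-03,  3.08601037e-01, -9.51190020e-01,
         3.73657606e+02],
       [ 0.00000000e+00,  0.00000000e+00,  0.00000000e+00,
         1.00000000e+00]])}
```

View pics/w1.png

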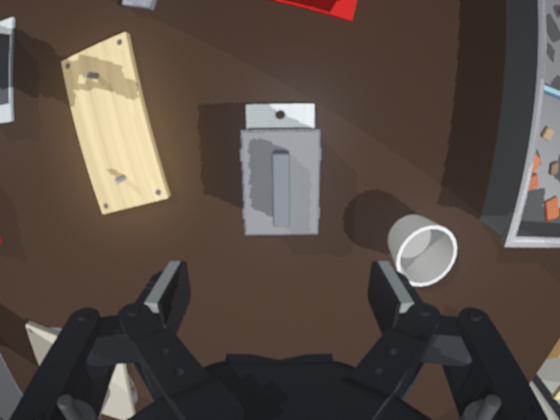

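The wrist view shows the case squarely ahead: lid (241-320, 129-235), bar (273-290, 152-226), hole at (280,114). The board is at the left, with pins near (94,75) and (120,180). Next I measure these precisely.

```bash
cat >> h.py <<'E'
def case(im,cal,box,hole=None):
    """lid rectangle (z=64) inside pixel box; returns centre, dims, axis angle"""
    u0,v0,u1,v1=box; g=cv2.cvtColor(im,cv2.COLOR_BGR2HSV)
    m=np.zeros(im.shape[:2],np.uint8); m[v0:v1,u0:u1]=((g[...,2]>75)&(g[...,2]<185)&(g[...,1]<60))[v0:v1,u0:u1]*255
    m=cv2.morphologyEx(m,cv2.MORPH_CLOSE,np.ones((7,7))); m=cv2.morphologyEx(m,cv2.MORPH_OPEN,np.ones((9,9)))
    k=max(cv2.findContours(m,cv2.RETR_EXTERNAL,cv2.CHAIN_APPROX_NONE)[0],key=cv2.contourArea)[:,0,:]
    W=np.array([onplane(cal,a,b,64,True)[:2] for a,b in k],np.float32)
    (c,d,a)=cv2.minAreaRect(W); a=a if d[0]>d[1] else a+90
    return np.round(c,1),np.round(d,1),round((a+90)%180-90,2)
def boardrect(im,cal,z=12):
    g=cv2.cvtColor(im,cv2.COLOR_BGR2HSV)
    m=((g[...,2]>140)&(g[...,1]>50)&(g[...,1]<150)&(g[...,0]>12)&(g[...,0]<32)).astype(np.uint8)*255
    m=cv2.morphologyEx(m,cv2.MORPH_CLOSE,np.ones((7,7))); m=cv2.morphologyEx(m,cv2.MORPH_OPEN,np.ones((7,7)))
    k=max(cv2.findContours(m,cv2.RETR_EXTERNAL,cv2.CHAIN_APPROX_NONE)[0],key=cv2.contourArea)[:,0,:]
    W=np.array([onplane(cal,a,b,z,True)[:2] for a,b in k],np.float32)
    (c,d,a)=cv2.minAreaRect(W); a=a if d[0]>d[1] else a+90
    return np.round(c,1),np.round(d,1),round((a+90)%180-90,2)
E
python3 - <<'E'
from bench import optics
from h import *
im=cv2.imread("pics/w1.png"); c=optics.get_calibration("wrist")
print(case(im,c,(220,90,340,250)), boardrect(im,c))
P=lambda u,v,z:onplane(c,u,v,z,True)[:2].round(1)
print("bar",[P(*p,90) for p in((273,152),(289,152),(274,226),(290,226))],"hole",P(280,114,6))
print("pins tips",P(89,75,36),P(116,180,36))
E
```

```text
(array([ 481.5, -326. ]), array([146.8,  95.9]), 9.8) (array([ 487.8, -107.8]), array([212.2, 106.5]), 22.21)
bar [array([ 496. , -308.9]), array([ 498.4, -322.8]), array([ 427.2, -321.4]), array([ 429.7, -336.2])] hole [ 526.8 -310. ]
pins tips [547.6 -85.1] [ 428.6 -132.9]
```

Request:
apply_moves(
  targets=[
    [-1.5,2.8,20,0,0,0,0],
    [0,0,30,0,0,0,0],
    [0,0,30,0,0,0,0],
    [0,0,26,0,0,0,0],
    [0,0,20,0,0,0,0.4],
    [0,0,10,0,0,0,0.5],
    [0,0,0,0,0,0,0.6],
    [0,0,0,0,0,0,1],
    [0,0,0,0,0,0,1],
    [0,0,0,0,0,0,1],
    [0,0,0,0,0,0,1],
  ],
  force=60,
)

```text
time: 3.02
tool_pos: [462.6, -322.1, 69.2]
tcp_rot: [180.0, -0.0, 9.7]
ft_force: [0.0, 0.6, -0.2]
finger_gap: -0.1
grip_force: 0.0
```

Run:
```python
from bench import sensors, optics
import cv2
s=sensors.sense();print(s["finger_gap"],s["grip_force"],s["time"])
im=optics.snapshot("wrist"); cv2.imwrite("pics/w2.png",im[:,:,::-1])
im=optics.snapshot("scene"); cv2.imwrite("pics/s2.png",im[:,:,::-1])
```

```text
-0.12822441228785106 0.0 3.025
```

View pics/w2.png

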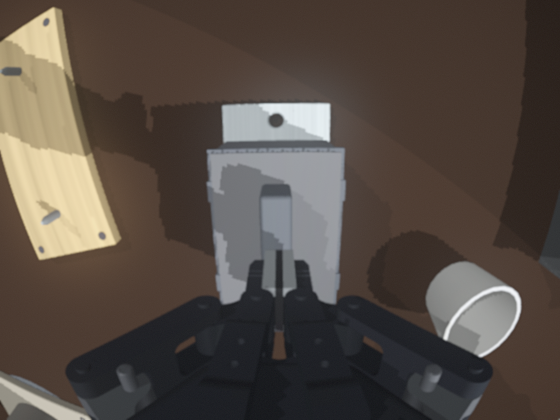

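The view shows the case still in place, with the bar top at (262-291, 185-250) and the fingers near (250-310, 260-330). I can't tell whether they straddle the bar, so I'm zooming in.

Run:
```python
import cv2
a=cv2.imread("pics/w2.png")[170:370,200:360]; b=cv2.imread("pics/s2.png")[120:270,90:250]
import numpy as np
cv2.imwrite("pics/z2.png",np.hstack([cv2.resize(a,(400,500)),cv2.resize(b,(400,500))]))
```

```text
(no output)
```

View pics/z2.png

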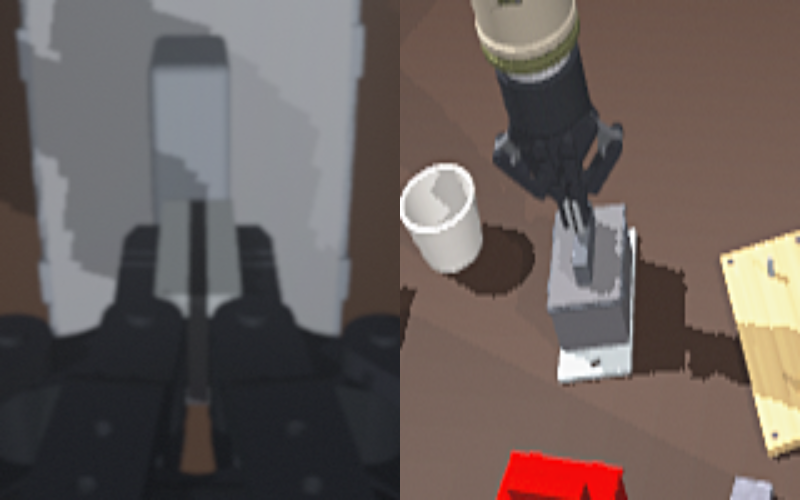

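Run:
```python
from bench import optics,sensors
from h import *
im=cv2.imread("pics/w2.png"); c=optics.get_calibration("wrist")
P=lambda u,v,z:onplane(c,u,v,z,True)[:2].round(1)
print("hole",P(276,120,6),"barend top",[P(262,197,90),P(291,197,90)],"barend foot",P(262,186,64),P(290,186,64),"lidfar",P(208,151,64),P(344,149,64))
T=np.array(c["pose"])
def proj(p):
    q=T[:3,:3].T@(np.array(p)-T[:3,3]); t=np.arctan2(np.hypot(*q[:2]),q[2]); k=325.19*t/np.hypot(*q[:2]); return (278.7+k*q[0],203.2+k*q[1])
print(proj(sensors.sense()["tool_pos"]),T[:3,3])
im=cv2.imread("pics/w1.png"); 
for z in(69,80,90,95): print(z,proj((462.6,-322.1,z)))
```

```text
hole [ 526.6 -309.9] barend top [array([ 494.5, -309.3]), array([ 496.8, -323. ])] barend foot [ 492.8 -308.3] [ 495.4 -323.6] lidfar [ 507.6 -275.9] [ 521.1 -349. ]
(np.float64(277.31980661008265), np.float64(242.8737867900136)) [ 540.11660894 -309.82606254  238.09460064]
69 (np.float64(277.42303514267877), np.float64(242.622413783061))
80 (np.float64(277.3255706305479), np.float64(251.15495379972717))
90 (np.float64(277.227406648327), np.float64(259.78260156005706))
95 (np.float64(277.17449194910176), np.float64(264.4475660747253))
```

Run:
```python
from bench import optics
from h import *
cw=optics.get_calibration("wrist");cs=optics.get_calibration("scene")
def tri(a,b):
    (o1,d1),(o2,d2)=ray(cw,*a,True),ray(cs,*b)
    d1/=np.linalg.norm(d1);d2/=np.linalg.norm(d2)
    t=np.linalg.lstsq(np.c_[d1,-d2],o2-o1,rcond=None)[0]
    p,q=o1+d1*t[0],o2+d2*t[1]; return ((p+q)/2).round(1),np.linalg.norm(p-q).round(1)
for b in((158,187),(160,189),(163,191)): print(tri((279,251),b))
b=cv2.imread("pics/s2.png")[165:220,135:185]
cv2.imwrite("pics/z3.png",cv2.resize(b,(500,550),interpolation=cv2.INTER_CUBIC))
```

```text
(array([ 479.9, -320.5,  114.1]), np.float64(0.9))
(array([ 471.5, -321.6,   97.4]), np.float64(0.3))
(array([ 460.2, -322.4,   76.5]), np.float64(2.4))
```

View pics/z3.png

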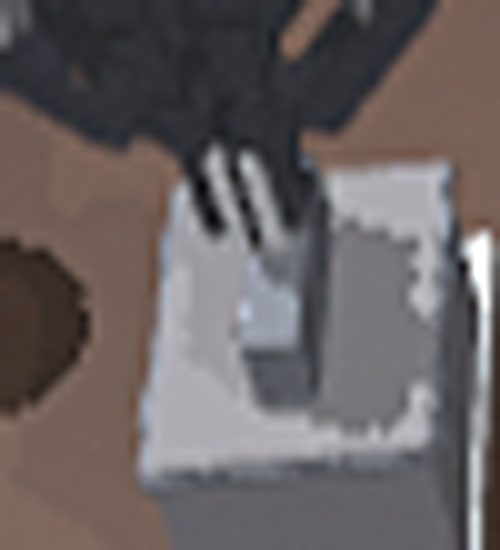

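Both views put the closed fingertips at z≈97, above the bar top at 90, although the reported TCP is 69. So the real tips sit about 28 mm behind the reported TCP. I'll open, go 24 mm lower and close again.

Request:
apply_moves(
  targets=[
    [0,0,0,0,0,0,0.2],
    [0,0,0,0,0,0,0.2],
    [0,0,0,0,0,0,0.2],
    [0,0,0,0,0,0,0.2],
    [0,0,8,0,0,0,0.2],
    [0,0,8,0,0,0,0.2],
    [0,0,8,0,0,0,0.2],
    [0,0,0,0,0,0,1],
    [0,0,0,0,0,0,1],
    [0,0,0,0,0,0,1],
    [0,0,0,0,0,0,1],
    [0,0,0,0,0,0,1],
  ],
  force=60,
)

```text
time: 4.62
tool_pos: [462.6, -322.1, 45.2]
tcp_rot: [180.0, -0.0, 9.7]
ft_force: [-0.2, 0.2, 1.2]
finger_gap: 14.3
grip_force: 61.3
```

Request:
apply_moves(
  targets=[
    [0,0,-5,0,0,0,1],
    [0,0,-10,0,0,0,1],
    [0,0,-10,0,0,0,1],
    [0,0,-5,0,0,0,1],
    [0,0,0,0,0,0,1],
    [0,0,0,0,0,0,1],
    [0,0,0,0,0,0,1],
    [0,0,0,0,0,0,1],
  ],
)

```text
time: 5.62
tool_pos: [462.2, -321.8, 74.5]
tcp_rot: [-180.0, 0.0, 9.7]
ft_force: [-0.5, 0.4, -2.1]
finger_gap: 14.7
grip_force: 60.8
```

It reads about 2 N, so this case is light. I put it back.

Request:
apply_moves(
  targets=[
    [0,0,10,0,0,0,1],
    [0,0,10,0,0,0,1],
    [0,0,5,0,0,0,1],
    [0,0,3,0,0,0,1],
    [0,0,1.5,0,0,0,1],
    [0,0,0,0,0,0,1],
    [0,0,0,0,0,0,0],
    [0,0,0,0,0,0,0],
    [0,0,0,0,0,0,0],
    [0,0,-15,0,0,0,0],
    [0,0,-40,0,0,0,0],
    [0,0,-40,0,0,0,0],
    [0,0,-40,0,0,0,0],
  ],
)

```text
time: 7.25
tool_pos: [462.5, -322.1, 183.0]
tcp_rot: [179.9, -0.0, 9.7]
ft_force: [0.7, -0.4, 0.6]
finger_gap: 85.1
grip_force: 0.0
```

Request:
apply_moves(
  targets=[
    [6,-25,0,0,0,0,0],
    [6,-40,0,0,0,0,0],
    [6,-45,0,0,0,0,0],
    [6,-45,0,0,0,0,0],
    [6,-40,0,0,0,0,0],
    [6,-19,0,0,0,0,0],
    [0,0,0,0,0,0,0],
    [0,0,0,0,0,0,0],
  ],
)

```text
time: 8.25
tool_pos: [461.9, -105.6, 181.1]
tcp_rot: [180.0, -0.0, 9.7]
ft_force: [-0.6, 0.2, 0.3]
finger_gap: 85.3
grip_force: 0.0
```

Run:
```python
from bench import sensors, optics
from h import *
s=sensors.sense(); c=optics.get_calibration("wrist"); im=optics.snapshot("wrist")[:,:,::-1].copy()
cv2.imwrite("pics/w4.png",im); np.savez("w4.npz",K=c["camera_matrix"],T=c["pose"]); print(s["time"],s["tool_pos"],s["tcp_rot"]);print(boardrect(im,c))
```

```text
8.25 [ 461.93061844 -105.58303561  181.14273224] [ 1.79951394e+02 -4.35398244e-02  9.73419027e+00]
(array([ 486.9, -106.2]), array([211.5, 101.8]), 22.37)
```

View pics/w4.png

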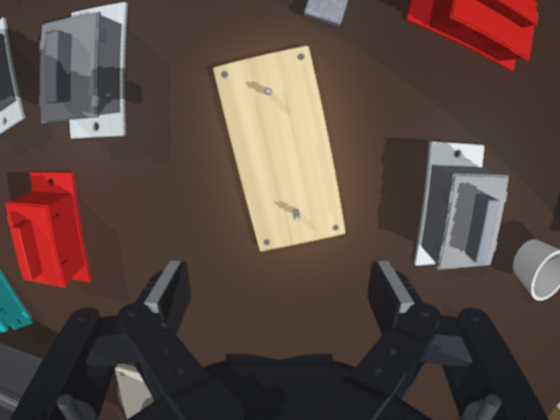

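The picture shows the whole board, with its pins near (267,92) and (296,214). The middle and left cases are at the upper left. Next I measure the pins.

Run:
```python
from h import *
im=cv2.imread("pics/w4.png"); d=np.load("w4.npz"); c=dict(camera_matrix=d["K"],pose=d["T"])
S=cv2.cvtColor(im,cv2.COLOR_BGR2HSV)[...,1]
for (u,v) in((267,92),(295,213)):
    sub=S[v-12:v+13,u-12:u+13]; print(sub.min(),np.median(sub))
    m=(sub<55).astype(np.uint8); n,l,s,ce=cv2.connectedComponentsWithStats(m)
    for i in range(1,n):
        if s[i,4]>8: print(s[i]+[u-12,v-12,0,0,0],ce[i]+[u-12,v-12],[onplane(c,*(ce[i]+[u-12,v-12]),z,True)[:2].round(1) for z in(12,24,36)])
    print(sub[::1,::1][4:21,4:22])
```

```text
2 69.0
[264  88   9   7  47] [267.9787234   90.95744681] [array([548.5, -80.4]), array([548.2, -80.9]), array([547.8, -81.3])]
[[77 73 70 70 68 68 68 68 68 69 70 69 68 68 69 68 68 66]
 [80 78 76 74 72 70 70 69 68 69 69 69 68 68 68 68 68 68]
 [82 80 81 78 77 76 73 71 70 70 70 69 68 69 69 68 68 68]
 [81 82 81 81 81 78 74 69 65 65 67 67 69 68 68 68 68 68]
 [81 81 82 81 79 72 54 36 26 30 42 56 64 67 68 68 67 67]
 [81 83 82 81 78 63 30  5  5  5  5 27 54 64 68 68 68 68]
 [81 80 81 82 74 51 15  3  8  9  8  3 36 60 68 68 67 67]
 [79 81 82 79 74 50 12  5  7  8  7  3 23 55 67 68 68 67]
 [75 78 79 81 77 61 27  2  6  7  6  2 20 54 67 69 69 67]
 [71 73 73 74 76 72 56 26  5  2  3  5 30 58 69 70 70 69]
 [69 69 71 71 71 71 70 61 40 23 20 34 51 66 71 70 70 69]
 [70 69 70 70 70 70 70 69 65 58 56 62 68 72 71 72 71 69]
 [69 70 70 70 70 69 69 69 70 70 69 71 71 71 71 71 71 71]
 [69 70 70 70 70 69 69 69 69 70 71 71 72 71 72 72 71 71]
 [71 71 70 70 69 69 68 68 68 69 69 70 72 71 72 71 70 70]
 [71 70 70 70 70 70 70 68 68 68 70 70 70 71 71 71 70 70]
 [70 69 70 70 70 70 69 70 69 69 68 69 70 71 72 71 71 70]]
2 6
[... 399 characters left out ...]
67 66 66 66 67]
 [78 78 80 80 77 64 42 23 17 18 30 56 66 66 66 66 66 67]
 [75 76 78 79 77 59 32 17 14 18 20 42 61 66 68 68 67 66]
 [70 73 75 76 75 62 34 15 17 18 18 32 57 67 69 68 66 66]
 [69 69 69 71 71 65 39 19 13 15 18 26 51 67 69 68 68 67]
 [69 68 68 68 69 65 44 18 13 17 15 18 45 66 69 68 68 67]
 [68 68 68 68 68 65 46 16  9 11  9  9 38 62 69 70 69 68]
 [70 68 68 67 68 67 49 19  5  3  3  3 26 57 67 70 70 69]
 [69 68 68 68 68 68 57 24  2  6  6  5 22 53 66 70 70 69]
 [69 69 67 68 68 68 63 35  2  9 10  3 28 58 67 70 70 69]
 [69 69 68 68 68 69 68 55 23  4  3 17 46 64 70 70 70 69]
 [71 70 69 68 68 68 68 65 51 34 32 46 62 69 71 69 69 69]
 [70 69 68 68 68 68 68 68 66 61 60 65 68 69 69 70 70 69]]
```

Request:
apply_moves(
  targets=[
    [14,-25,0,0,0,0,0],
    [24,-40,0,0,0,0,0],
    [26,-43,0,0,0,0,0],
    [26,-43,0,0,0,0,0],
    [24,-40,0,0,0,0,0],
    [14.4,-25,0,0,0,0,0],
    [0,0,0,0,0,0.02,0],
    [0,0,0,0,0,0,0],
  ],
)

```text
time: 9.3
tool_pos: [551.8, 128.4, 180.1]
tcp_rot: [180.0, 0.0, 8.5]
ft_force: [1.0, -0.6, 0.0]
finger_gap: 85.5
grip_force: 0.0
```

```bash
cat >> h.py <<'E'
def holes(im,cal,box):
    """dark holes on bright plate in box"""
    u0,v0,u1,v1=box; g=cv2.cvtColor(im,cv2.COLOR_BGR2HSV)
    pl=((g[...,2]>150)&(g[...,1]<60)).astype(np.uint8)
    out=[]
    f=cv2.morphologyEx(pl,cv2.MORPH_CLOSE,np.ones((19,19)))
    n,l,s,ce=cv2.connectedComponentsWithStats(((f>0)&(pl==0)).astype(np.uint8))
    for i in range(1,n):
        if 20<s[i,4]<250 and u0<ce[i][0]<u1 and v0<ce[i][1]<v1: out.append((ce[i].round(1),s[i,2:5],onplane(cal,*ce[i],6,True)[:2].round(1)))
    return out
E
python3 - <<'E'
from bench import sensors, optics
from h import *
s=sensors.sense(); c=optics.get_calibration("wrist"); im=optics.snapshot("wrist")[:,:,::-1].copy()
cv2.imwrite("pics/w5.png",im); np.savez("w5.npz",K=c["camera_matrix"],T=c["pose"]); print(s["time"],s["tool_pos"],s["tcp_rot"],s["ft_force"])
for h in holes(im,c,(0,0,560,300)): print(*h)
E
```

```text
9.3 [551.75470909 128.37366473 180.14505234] [1.79972198e+02 4.18703156e-02 8.51896514e+00] [ 1.03781122 -0.57179313  0.01925238]
[508.5  95.3] [19 12 28] [ 700.3 -137.7]
[281.1 113. ] [11  9 78] [617.6 135. ]
[254.8 140.6] [20  5 39] [584.6 158.2]
[246.5 159.7] [ 3 14 26] [563.  164.4]
[246.7 181. ] [ 2 15 22] [539.6 161.2]
[452.1 208.6] [ 9  8 37] [544.1 -90. ]
[125.3 214.7] [15  5 25] [477.4 305.3]
[268.8 221.9] [ 19  17 101] [495.8 130.8]
[111.5 222.8] [17  5 47] [463.2 325.6]
[  6.4 231.8] [ 20  13 134] [412.1 529.8]
[462.  299.2] [ 26  13 190] [ 414.  -161.2]
```

View pics/w5.png

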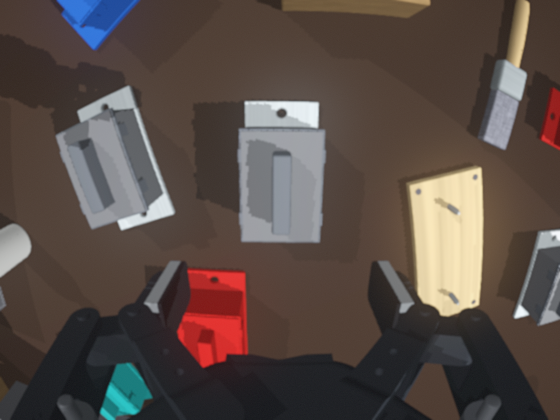

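The middle case is squarely below, with its hole at (281,113) and bar at (273-291, 153-234). The red one at (215,320) is clear of the fingers.

```bash
cat >> h.py <<'E'
def bar(im,cal,box):
    """grip bar: edges between columns along rows of the box (bar roughly vertical in image)"""
    u0,v0,u1,v1=box; g=cv2.GaussianBlur(im,(3,3),0)[v0:v1,u0:u1].astype(float)
    gx=np.abs(np.diff(g.sum(2).mean(0))); gy=np.abs(np.diff(g.sum(2)[:, (u1-u0)//2-4:(u1-u0)//2+4].mean(1)))
    return gx.round(0),gy.round(0)
E
python3 - <<'E'
from h import *
im=cv2.imread("pics/w5.png"); d=np.load("w5.npz"); c=dict(camera_matrix=d["K"],pose=d["T"])
gx,_=bar(im,c,(262,165,302,185)); print("cols upper",[(262.5+i,v) for i,v in enumerate(gx) if v>15])
gx,_=bar(im,c,(262,205,302,225)); print("cols lower",[(262.5+i,v) for i,v in enumerate(gx) if v>15])
_,gy=bar(im,c,(262,140,302,245)); print("rows",[(140.5+i,v) for i,v in enumerate(gy) if v>15])
P=lambda u,v,z:onplane(c,u,v,z,True)[:2].round(1)
print(P(282,153,90),P(282,234,90),P(282,154.5,90),P(282,235.5,90))
E
```

```text
cols upper [(272.5, np.float64(35.0)), (273.5, np.float64(40.0)), (274.5, np.float64(21.0))]
cols lower [(272.5, np.float64(31.0)), (273.5, np.float64(34.0)), (274.5, np.float64(17.0))]
rows [(146.5, np.float64(19.0)), (147.5, np.float64(33.0)), (148.5, np.float64(41.0)), (149.5, np.float64(48.0)), (150.5, np.float64(48.0)), (151.5, np.float64(32.0)), (153.5, np.float64(22.0)), (154.5, np.float64(49.0)), (155.5, np.float64(58.0)), (156.5, np.float64(43.0)), (157.5, np.float64(21.0)), (239.5, np.float64(22.0)), (240.5, np.float64(56.0)), (241.5, np.float64(83.0)), (242.5, np.float64(72.0)), (243.5, np.float64(32.0))]
[588.9 130.5] [519.1 119.9] [587.6 130.3] [517.7 119.7]
```

Request:
apply_moves(
  targets=[
    [0.2,3.4,20,0,0,0,0.2],
    [0,0,35,0,0,0,0.2],
    [0,0,35,0,0,0,0.2],
    [0,0,25,0,0,0,0.2],
    [0,0,15,0,0,0,0.2],
    [0,0,5,0,0,0,0.2],
    [0,0,0,0,0,0,1],
    [0,0,0,0,0,0,1],
    [0,0,0,0,0,0,1],
    [0,0,0,0,0,0,1],
    [0,0,0,0,0,0,1],
  ],
)

```text
time: 10.72
tool_pos: [553.4, 126.8, 46.7]
tcp_rot: [-180.0, -0.1, 8.6]
ft_force: [-1.1, 1.5, 5.4]
finger_gap: 14.8
grip_force: 60.9
```

Request:
apply_moves(
  targets=[
    [0,0,-5,0,0,0,1],
    [0,0,-10,0,0,0,1],
    [0,0,-10,0,0,0,1],
    [0,0,-5,0,0,0,1],
    [0,0,0,0,0,0,1],
    [0,0,0,0,0,0,1],
    [0,0,0,0,0,0,1],
    [0,0,0,0,0,0,1],
  ],
)

```text
time: 11.72
tool_pos: [552.2, 126.2, 75.1]
tcp_rot: [180.0, 0.0, 8.6]
ft_force: [0.1, -0.3, -6.1]
finger_gap: 14.3
grip_force: 59.3
```

This case reads about 6 N, so it is the heavy one. I measure how it sits in the hand.

Run:
```python
from bench import sensors, optics
from h import *
s=sensors.sense(); c=optics.get_calibration("wrist"); im=optics.snapshot("wrist")[:,:,::-1].copy()
cv2.imwrite("pics/w6.png",im); p=s["tool_pos"]; print(s["time"],p,s["tcp_rot"],s["ft_force"],s["wrist_torque"])
g=cv2.cvtColor(im,cv2.COLOR_BGR2HSV)
pl=((g[...,2]>150)&(g[...,1]<60)).astype(np.uint8); pl[170:]=0; pl[:,:180]=0; pl[:,400:]=0
k=max(cv2.findContours(pl,cv2.RETR_EXTERNAL,cv2.CHAIN_APPROX_NONE)[0],key=cv2.contourArea)
y=np.radians(s["tcp_rot"][2]); A=np.array([[np.cos(y),np.sin(y)],[np.sin(y),-np.cos(y)]])
z=p[2]-45.5+6
tool=lambda u,v,z:(A@(onplane(c,u,v,z,True)[:2]-p[:2])).round(1)
for h in holes(im,c,(200,50,360,200)): print(h[0],h[1],tool(*h[0],z))
x,yy,w,hh=cv2.boundingRect(k); print(x,yy,w,hh)
kk=k[:,0,:]
for u in np.linspace(x+6,x+w-7,5).astype(int): print("far edge",u,kk[kk[:,0]==u][:,1].min(),tool(u,kk[kk[:,0]==u][:,1].min(),z))
for v in (yy+6,yy+hh//2,yy+hh-6): q=kk[kk[:,1]==v][:,0]; print("sides",v,q.min(),q.max(),tool(q.min(),v,z),tool(q.max(),v,z))
```

```text
11.725 [552.23721176 126.22699153  75.06705507] [1.79999997e+02 3.18036036e-02 8.58362411e+00] [ 0.05345624 -0.30031818 -6.14253956] [0.03355646 0.04107485 0.04748837]
[278.7 122.2] [ 18  17 226] [65.2  0.8]
[245.8 174.4] [11  3 21] [ 31.  -20.9]
[353.7 185.4] [ 3 19 25] [23.6 51.4]
220 103 120 44
far edge 226 104 [ 77.5 -32.7]
far edge 252 103 [ 77.7 -16.1]
far edge 279 104 [76.9  1. ]
far edge 306 104 [77.  18.1]
far edge 333 105 [76.8 35.4]
sides 109 220 339 [ 74.4 -36.7] [74.3 39.4]
sides 125 221 338 [ 63.9 -36.3] [63.9 39. ]
sides 141 221 338 [ 53.5 -36.6] [53.4 39.3]
```

Request:
apply_moves(
  targets=[
    [0,0,-15,0,0,0,1],
    [-4,9,-20,0,0,0,1],
    [-8,18,-10,0,0,0,1],
    [-12,26,0,0,0,0,1],
    [-13,29,0,0,0,0,1],
    [-13,29,0,0,0,0,1],
    [-13,29,0,0,0,0,1],
    [-13,29,0,0,0,0,1],
    [-12,26,0,0,0,0,1],
    [-7,16,0,0,0,0,1],
    [-3.6,7.8,0,0,0,0,1],
    [0,0,0,0,0,-0.05,1],
    [0,0,0,0,0,-0.07,1],
    [0,0,0,0,0,-0.07,1],
    [0,0,0,0,0,-0.05,1],
    [0,0,10,0,0,0,1],
    [0,0,15,0,0,0,1],
    [0,0,6,0,0,0,1],
    [0,0,0,0,0,0,1],
    [0,0,0,0,0,0,1],
  ],
)

```text
time: 14.28
tool_pos: [487.9, -104.9, 89.7]
tcp_rot: [180.0, -0.0, 22.3]
ft_force: [0.3, 0.3, -5.7]
finger_gap: 14.6
grip_force: 59.2
```

```bash
cat > m.py <<'E'
from bench import sensors, optics
from h import *
import sys
s=sensors.sense(); c=optics.get_calibration("wrist"); im=optics.snapshot("wrist")[:,:,::-1].copy()
cv2.imwrite(sys.argv[1],im); p=s["tool_pos"]; print(s["time"],p,s["tcp_rot"],s["ft_force"],s["wrist_torque"])
g=cv2.cvtColor(im,cv2.COLOR_BGR2HSV)
y=np.radians(s["tcp_rot"][2]); A=np.array([[np.cos(y),np.sin(y)],[np.sin(y),-np.cos(y)]])
z=p[2]-45.5+6
tool=lambda u,v,z:(A@(onplane(c,u,v,z,True)[:2]-p[:2])).round(1)
for h in holes(im,c,(200,50,360,200)): print("hole",h[0],h[1],tool(*h[0],z))
b=((g[...,2]>90)&(g[...,1]>50)&(g[...,1]<160)&(g[...,0]>10)&(g[...,0]<32)).astype(np.uint8)
b=cv2.morphologyEx(b,cv2.MORPH_OPEN,np.ones((3,3))); b[220:]=0
k=max(cv2.findContours(b,cv2.RETR_EXTERNAL,cv2.CHAIN_APPROX_NONE)[0],key=cv2.contourArea)[:,0,:]
x,yy,w,hh=cv2.boundingRect(k); print("board box",x,yy,w,hh)
F=[(u,k[k[:,0]==u][:,1].min()-.5) for u in range(x+12,x+w-12)]
F=np.array([A@(onplane(c,u,v,12,True)[:2]-p[:2]) for u,v in F]); l=cv2.fitLine(F.astype(np.float32),cv2.DIST_HUBER,0,.01,.01).ravel(); print("far edge at",l[2:],"angle from tool y",np.degrees(np.arctan(l[0]/l[1])))
for v in range(yy+10,yy+hh,8):
    q=k[k[:,1]==v][:,0]
    if len(q): a,b_=tool(q.min()-.5,v,12),tool(q.max()+.5,v,12); print("sides",v,a,b_,"mid",(a+b_)/2)
E
python3 m.py pics/w7.png
```

```text
14.275 [ 487.88228936 -104.90417362   89.67668876] [ 1.79984548e+02 -1.98853208e-02  2.23222186e+01] [ 0.28993889  0.25992767 -5.71926244] [-0.01331647  0.00204383  0.00390423]
hole [267.9  73.5] [13  3 22] [96.4 -6. ]
hole [285.   74.5] [15  3 26] [95.7  4.7]
hole [225.5  91.1] [ 10  26 224] [ 85.7 -33. ]
hole [344.4 123.4] [ 2 13 21] [64.9 43. ]
board box 95 0 446 207
far edge at [132.70187  34.0404 ] angle from tool y -19.613218
sides 10 [ 165.6 -141.7] [150.9  40.3] mid [158.25 -50.7 ]
sides 18 [ 160.5 -152.5] [144.4  41.8] mid [152.45 -55.35]
sides 26 [ 152.6 -149.1] [138.3  48.6] mid [145.45 -50.25]
sides 34 [ 141.6 -127.3] [132.6  57.8] mid [137.1  -34.75]
sides 42 [130.2 -95. ] [127.  68.] mid [128.6 -13.5]
sides 50 [123.3 -92.4] [121.4  77.7] mid [122.35  -7.35]
sides 58 [116.2 -86.5] [116.6  93.4] mid [116.4    3.45]
sides 66 [106.5 -42.9] [111.8 109. ] mid [109.15  33.05]
sides 74 [100.7 -50.6] [105.3 109.1] mid [103.    29.25]
sides 82 [ 94.5 -50.7] [101.9 136.9] mid [98.2 43.1]
sides 90 [ 88.3 -50.8] [ 95.  135.2] mid [91.65 42.2 ]
sides 98 [ 82.2 -50.9] [ 88.4 135.5] mid [85.3 42.3]
sides 106 [ 76.  -51.1] [ 82.8 146.7] mid [79.4 47.8]
sides 114 [ 69.8 -50.4] [ 77.4 160.5] mid [73.6  55.05]
sides 122 [ 63.7 -50.6] [ 71.1 166.4] mid [67.4 57.9]
sides 130 [ 57.5 -50.8] [ 65.6 183.9] mid [61.55 66.55]
sides 138 [ 51.2 -50.3] [ 59.5 196.6] mid [55.35 73.15]
sides 146 [ 45.  -50.5] [ 54.4 224.7] mid [49.7 87.1]
sides 154 [38.9 62.9] [ 49.  256.6] mid [ 43.95 159.75]
sides 162 [33.1 88.4] [ 40.5 249.1] mid [ 36.8  168.75]
sides 170 [26.5 85.5] [ 29.  168.4] mid [ 27.75 126.95]
sides 178 [ 20.2 102.8] [ 21.8 168.5] mid [ 21.   135.65]
sides 186 [ 13.5 108.1] [ 14.1 151.3] mid [ 13.8 129.7]
sides 194 [  6.6 108.9] [  6.7 127. ] mid [  6.65 117.95]
sides 202 [ -0.5 108.8] [ -0.5 122.2] mid [ -0.5 115.5]
```

View pics/w7.png

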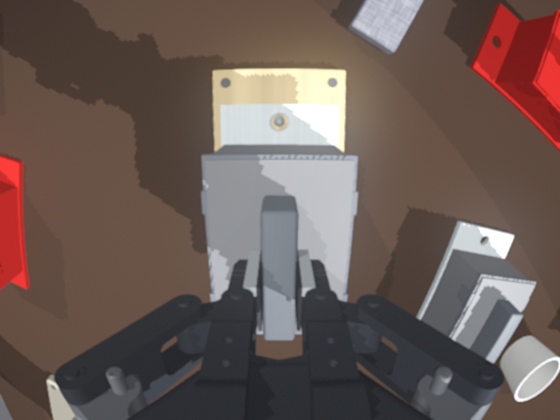

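The pin shows through the plate's far hole at (279,122), and the board's screw holes at (225,83) and (332,82) lie symmetric about it. I check the centring numerically.

Run:
```python
from h import *
im=cv2.imread("pics/w7.png"); g=cv2.cvtColor(im,cv2.COLOR_BGR2HSV); 
print(g[109:135,266:293,1])
b=cv2.GaussianBlur(im,(3,3),0).sum(2).astype(int)
print("board sides row 90",[ (u,b[90,u]) for u in list(range(209,220))+list(range(340,352))])
```

```text
[[10  9  9  9  9  9  9  9  9  9  9  9  9  9  9  9  9  9  9  9  8  8  8  9
  10  5  0]
 [10  9  9  9  9  9  9  9  9  9  9  9  9  9  9  8  9  9  9  8  8  8  8  9
   8 10 10]
 [ 9 10  9  9  9  9  9  9 10 10 10 10  9  9  9  9  9  9 10  8  8  8  8  8
   8  8 10]
 [10 10  9  9 10  9 10 10 10  9  9  9 10  8  8  9  9 10 10  9  8  8  8  8
   8  8  9]
 [10  9 10  9 10 10  9 10 10  8  6  4  4  5  6  5  5  7  9  9  9  9  8  9
   8  9  9]
 [10 10  9 10 10 10 10  8  4  8 14 16 15 22 27 26 19  9  4  7  9  9  9  9
   9  8 10]
 [11 10  9  9 10 10  8  4 20 31 28 17  9 10 19 29 37 36 24  5  7 10  9  9
   8  8  9]
 [10 10 10 10 10 10  5 24 37 31 15  4  7  9  6  9 33 48 46 31  6  8 10  9
   9  8  9]
 [10 10 10 10 11  4 24 40 34 14  6  9 10  9  8  6 14 44 56 50 26  2  9  9
   9  9  9]
 [10 10 10 10  7 14 42 46 28  4 10  9  9  9  9  8  3 32 54 56 43 13  6 10
   9  9  9]
 [10 10 10 11  4 26 49 46 21  6 11  9  9  9  8  8  7 18 48 58 52 25  4 10
  10  9  9]
 [10 10 10 11  3 33 52 45 17  6 11  9 10  8  9 10  7 13 44 58 54 33  4 10
  10  9  9]
 [10 11 10 11  5 39 55 47 19  6 11 10 11  9 10  8  7 10 43 58 59 37 
[... 962 characters left out ...]
]
 [10 10 10 11 10 10 11 11 10  9  7  8 11 10 10 11 10 11 10 10 10 11 11 10
  10 10 10]
 [10 10 10 11 10 10 11 10 10 10 10 10 10 11 11 10 10 10 10 11 11 11 11 10
  10 10 10]]
board sides row 90 [(209, np.int64(231)), (210, np.int64(234)), (211, np.int64(281)), (212, np.int64(395)), (213, np.int64(508)), (214, np.int64(557)), (215, np.int64(560)), (216, np.int64(558)), (217, np.int64(559)), (218, np.int64(559)), (219, np.int64(559)), (340, np.int64(728)), (341, np.int64(728)), (342, np.int64(728)), (343, np.int64(720)), (344, np.int64(680)), (345, np.int64(578)), (346, np.int64(449)), (347, np.int64(365)), (348, np.int64(344)), (349, np.int64(346)), (350, np.int64(348)), (351, np.int64(349))]
```

Request:
apply_moves(
  targets=[
    [0.4,-0.3,3,0,0,0,1],
    [0,0,4,0,0,0,1],
    [0,0,3,0,0,0,1],
    [0,0,2,0,0,0,1],
    [0,0,2,0,0,0,1],
    [0,0,2,0,0,0,1],
    [0,0,0,0,0,0,1],
  ],
)

```text
time: 15.2
tool_pos: [487.8, -104.3, 73.2]
tcp_rot: [-180.0, 0.0, 22.3]
ft_force: [-0.0, 0.8, -5.8]
finger_gap: 14.4
grip_force: 59.3
```

Request:
apply_moves(
  targets=[
    [0,0,2,0,0,0,1],
    [0,0,2.5,0,0,0,1],
    [0,0,2.5,0,0,0,1],
    [0,0,2,0,0,0,1],
    [0,0,1.5,0,0,0,1],
    [0,0,0,0,0,0,1],
  ],
)

```text
time: 15.95
tool_pos: [487.8, -104.3, 62.7]
tcp_rot: [-180.0, 0.0, 22.3]
ft_force: [0.0, -0.5, -6.8]
finger_gap: 14.6
grip_force: 59.3
```

Request:
apply_moves(
  targets=[
    [0,0,1.5,0,0,0,1],
    [0,0,1,0,0,0,1],
    [0,0,1,0,0,0,1],
    [0,0,0.6,0,0,0,1],
    [0,0,0,0,0,0,1],
  ],
)

```text
time: 16.58
tool_pos: [487.9, -104.4, 58.8]
tcp_rot: [-180.0, -0.0, 22.3]
ft_force: [0.9, 1.0, -5.3]
finger_gap: 14.4
grip_force: 59.3
```

Request:
apply_moves(
  targets=[
    [0,0,0.5,0,0,0,1],
    [0,0,0.5,0,0,0,1],
    [0,0,0,0,0,0,1],
  ],
)

```text
time: 16.95
tool_pos: [487.9, -104.4, 58.7]
tcp_rot: [180.0, 0.0, 22.3]
ft_force: [-5.1, 1.7, 5.3]
finger_gap: 14.4
grip_force: 60.7
```

Contact came at z 58.7, which is the grasp height of 46.7 plus the board's 12, so it is flush. I release and retreat.

Request:
apply_moves(
  targets=[
    [0,0,0,0,0,0,0.7],
    [0,0,0,0,0,0,0.5],
    [0,0,0,0,0,0,0.2],
    [0,0,0,0,0,0,0.2],
    [0,0,0,0,0,0,0.2],
    [0,0,-10,0,0,0,0.2],
    [0,0,-30,0,0,0,0.2],
    [0,0,-40,0,0,0,0.2],
    [0,0,-40,0,0,0,0.2],
    [0,0,0,0,0,0,0.2],
  ],
)

```text
time: 18.2
tool_pos: [490.6, -105.3, 182.9]
tcp_rot: [179.7, -0.4, 22.3]
ft_force: [0.4, -0.5, -0.4]
finger_gap: 68.3
grip_force: 0.0
```

Run:
```python
from bench import sensors, optics
from h import *
s=sensors.sense(); c=optics.get_calibration("wrist"); im=optics.snapshot("wrist")[:,:,::-1].copy(); cv2.imwrite("pics/w8.png",im)
t=optics.snapshot("top")[:,:,::-1]; cv2.imwrite("pics/top8.png",t)
print(s["time"],s["tool_pos"],s["ft_force"],s["finger_gap"])
y=np.radians(22.37); A=np.array([[np.cos(y),np.sin(y)],[np.sin(y),-np.cos(y)]]); B=np.array([487,-106.1])
g=cv2.cvtColor(im,cv2.COLOR_BGR2HSV)
W=lambda u,v,z:(A@(onplane(c,u,v,z,True)[:2]-B)).round(1)
# plate bright region near far end
pl=((g[...,2]>150)&(g[...,1]<40)).astype(np.uint8); pl[200:]=0; pl[:,:180]=0; pl[:,380:]=0
k=max(cv2.findContours(pl,cv2.RETR_EXTERNAL,cv2.CHAIN_APPROX_NONE)[0],key=cv2.contourArea)[:,0,:]
x,yy,w,h=cv2.boundingRect(k); print(x,yy,w,h)
for u in (x+8,x+w//2,x+w-8): v=k[k[:,0]==u][:,1].min(); print("far edge z18",W(u,v-.5,18))
for v in (yy+6,yy+h//2): q=k[k[:,1]==v][:,0]; a,b=W(q.min()-.5,v,18),W(q.max()+.5,v,18); print("sides",a,b,b-a)
```

```text
18.2 [ 490.58286943 -105.2781054   182.88278661] [ 0.4498766  -0.49050357 -0.44438472] 68.31738906179588
231 83 93 117
far edge z18 [ 78.4 -38.4]
far edge z18 [78.8  0.3]
far edge z18 [103.   39.8]
sides [95.9 23. ] [96.5 47.5] [ 0.6 24.5]
sides [ 42.7 -46.9] [42.5 48.4] [-0.2 95.3]
```

Run:
```python
from bench import r, sensors, optics
from h import *
c=optics.get_calibration("wrist"); im=cv2.imread("pics/w8.png"); g=cv2.cvtColor(im,cv2.COLOR_BGR2HSV)
y=np.radians(22.37); A=np.array([[np.cos(y),np.sin(y)],[np.sin(y),-np.cos(y)]]); B=np.array([487,-106.1])
W=lambda u,v,z:(A@(onplane(c,u,v,z,True)[:2]-B)).round(1)
for v in range(100,131,4):
    q=[u for u in range(215,350) if g[v,u,1]<30 and g[v,u,2]>120]
    if q: print(v,min(q),max(q),W(min(q)-.5,v,18),W(max(q)+.5,v,18))
```

```text
108 239 314 [ 74.2 -40.7] [74.  35.6]
112 239 314 [ 70.1 -40.7] [69.9 35.7]
116 239 314 [ 66.  -40.8] [65.8 35.7]
120 239 314 [ 61.9 -40.9] [61.7 35.8]
124 239 314 [ 57.8 -41. ] [57.6 35.8]
128 239 314 [ 53.7 -41. ] [53.5 35.9]
```

Run:
```python
from bench import r, sensors, optics
from h import *
s=sensors.sense();c=optics.get_calibration("wrist"); im=optics.snapshot("wrist")[:,:,::-1].copy(); cv2.imwrite("pics/w9.png",im); g=cv2.cvtColor(im,cv2.COLOR_BGR2HSV)
print(s["tool_pos"],s["tcp_rot"])
y=np.radians(22.37); A=np.array([[np.cos(y),np.sin(y)],[np.sin(y),-np.cos(y)]]); B=np.array([487,-106.1])
W=lambda u,v,z:(A@(onplane(c,u,v,z,True)[:2]-B)).round(1)
for v in range(84,131,4):
    q=[u for u in range(215,350) if g[v,u,1]<30 and g[v,u,2]>120]
    w=[u for u in range(190,380) if g[v,u,2]>125 and (g[v,u,1]<130)]
    if q: a,b=W(min(q)-.5,v,18),W(max(q)+.5,v,18); print(v,"plate",a,b,((a+b)/2)[1])
    if w: a,b=W(min(w)-.5,v,12),W(max(w)+.5,v,12); print(v,"   board",a,b,((a+b)/2)[1])
print([x[0] for x in holes(im,c,(250,80,310,140))])
print(g[100:128:2,262:294,1])
```

```text
[ 488.234376   -104.48765932  178.48303429] [ 1.79947961e+02 -6.41561738e-02  2.23320181e+01]
84    board [ 99.3 -51.4] [99.9 68.2] 8.400000000000002
88 plate [ 94.6 -42.4] [94.5 41.5] -0.4499999999999993
88    board [ 95.2 -51.4] [95.8 69.3] 8.95
92    board [ 91.  -51.5] [91.6 69.3] 8.899999999999999
96    board [ 86.8 -51.6] [87.4 70.5] 9.45
100    board [ 82.7 -51.6] [83.2 70.5] 9.45
104 plate [ 78.2 -38.6] [78.1 38.6] 0.0
104    board [ 78.5 -51.7] [79.1 70.6] 9.449999999999996
108 plate [ 74.1 -38.6] [74.  38.7] 0.05000000000000071
108    board [ 74.3 -50.7] [74.9 71.8] 10.549999999999997
112 plate [ 70.  -38.7] [69.9 38.7] 0.0
112    board [ 70.2 -50.8] [70.7 70.8] 10.0
116 plate [ 66.  -38.8] [65.9 38.8] 0.0
116    board [ 66.  -50.9] [66.5 70.9] 10.000000000000004
120 plate [ 61.9 -38.8] [61.8 38.8] 0.0
120    board [ 61.8 -51. ] [62.2 70. ] 9.5
124 plate [ 57.8 -38.9] [57.7 38.9] 0.0
124    board [ 57.7 -51.1] [58. 68.] 8.45
128 plate [ 53.7 -39. ] [53.6 37.9] -0.5500000000000007
128    board [ 53.5 -51.2] [53.7 66. ] 7.399999999999999
[array([276.3, 130.6])]
[[65 65 64 64 
[... 700 characters left out ...]
  8  8  8  9  9  8  8  8  7  8 34 36 11  6  8  7  6  8 41 46 21  3
   7  8  8  7  7  8  8  9]
 [ 9  8  9  9  8  8  8  8  9  9  7  8 29 25  6  8  9  9  8  5 29 35 12  5
   8  8  8  8  7  7  7  8]
 [ 9  9  9  9  9  8  9  9  8  9  9  6  6 17 11  5  5  6  3  8 15  8  5  8
   8  8  8  8  7  8  8  8]
 [10  9  9  9  9  9  9  9  9  8  9  9  9  7  6  8  7  6  4  4  5  8  9  7
   8  7  8  8  7  8  9  8]
 [ 9  9  9  9  9  9  9  9  9  9  9  9  9  9  9  9  9  8  7  8  8  8  8  9
   9  8  9  9  8  8  9  8]
 [10  9  9 10 10 10  9  9  8  8  9  9  9  9  9  9  9  9  8  8  8  8  8  9
   9 10  9  8  9  9  9  9]
 [ 9 10 10  9  9 10  9  9  9  9  9  9  9  9  9  9 10  9  9  9  8  8  8  9
   9  9  9  8  8  8  9  9]]
```

The settled view puts the plate's centreline at y=0.0 and its far edge at 78.2, against 78 when centred. It is parallel to the board, and the pin stands through the hole. Handing in.

```bash
python3 -c "
from bench import r
print(r.hand_in())"
```

```text
the job is handed in; nothing more can be done
None
```

The heavy case (the middle of the three grey ones, about 6 N when lifted) sits flush on the board over both pins and has been released; of the other two I lifted only one (about 2 N) and put it back, the bystanders were left alone, and the job is handed in, though the result of the judging was not shown.

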